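# Bleed the machine's lubrication unit with its bayonet cap

## Robot

A 6-joint arm with a two-finger parallel gripper is mounted at the origin on the work surface. World frame = base frame: x ahead of the robot, y to its left, z up, the work surface at z = 0. Lengths are in m, angles in rad, forces in N, time in s.
With the tool pointing down it reaches from about 0.2 to 0.875 m from the base axis. Payload 3.4 kg.
Tool frame: the origin (TCP) lies between the finger pads; the fingertips stand 25 mm ahead of it and the grasp point (between the pads) lies 6 mm ahead of it (r.nose_length is the z of the fingertips in the tool frame, in m); z points along the fingers, x is the direction in which the jaws open and shut, and the axes are right-handed (so a half turn about z gives the same grasp; the last joint's range is limited). The gripper opens to 94 mm and grips with 3 to 60 N. Pads are 16 mm wide; open, the fingers measure 119 mm over their backs; the gripper's body (75 mm by 177 mm) begins 78 mm behind the grasp point.
Start: joints at [1.039, 0.276, 1.505, -0, 1.361, -0.121], TCP at [0.23, 0.527, 0.23] pointing down, gripper open.
Joint ranges: [-2.89, 2.89], [-0.75, 2.08], [0.22, 2.7], [-1.18, 4.32], [0.11, 2.71], [-2.7, 2.7]. Speed limits (rad/s): [2.57, 2.57, 3.14, 3.14, 3.14, 3.14].

## Interface

Orientations are given as a unit quaternion [w, x, y, z].
In Python, from plant import r, gripper_to, inverse_kinematics, vision, models, telemetry gives the robot as it stands. Calls block until the motion is done:
- r.move_to(position, orientation): joint-space move of the TCP to a pose.
- r.move_l(position, rot=None, vel=0.15, guard=None): straight line of the TCP; rot=None keeps the orientation; vel is the mean speed in m/s. With guard (N) it stops when the force on the tool has changed by that much, and returns True; else False.
- r.movej(angles): joint-space move.
- gripper_to(opening, f_grip=None): finger opening in m; f_grip is the grip in N (None keeps the last); returns when the fingers have stopped.
- r.hold(seconds).
- inverse_kinematics(position, orientation): joint angles nearest the present ones, or None.
- vision.snapshot(name): name is "scene" or "side" or "wrist"; returns the picture (400x640x3 uint8, red, green, blue); there is no depth.
- vision.get_calibration(name): a dict with "fx", "fy", "cx", "cy" (pixels), "position" and "orientation" of the camera in the world. Camera axes: x right, y down, z forward; pixel columns grow to the right and rows downward; lengths in m; the calibration is good to about 2 mm. A picture is of the moment at which its call begins: read the wrist's pose just before it. get_calibration takes no time and is no camera call; for the wrist camera it gives the pose at the moment of the call.
A pose or a line that the arm cannot do raises r.PlanningError and nothing moves.
- r.sign_off(): hands the job in, once; it reports no verdict.
Trained networks look in the newest picture that a camera, given by its name, has taken for a name from the list of things; names that differ only in an ending like _2 or _b are one class to them, and where a whole thing is asked for, a point or a joint stands for the part that bears it (a point fixed in the world has none). Each returns a list of dicts, best first, with "score" (0 to 1); they miss things now and then, are a little off and sometimes report something else, mostly with a low value. They report only what shows in the picture. A call takes as long as a camera call. They do not tell look-alikes from the thing itself.
- models.boxes_of(thing, camera): "at" ([x, y, z] in m, in world coordinates, good to about 4 mm: the middle of the surface that is visible of it).
- models.regions_of(thing, camera): "pixels" (400x640 bool, what is visible of it).
- models.mark_of(thing, camera): "at" ([x, y, z] in m, in world coordinates, good to about 4 mm: a listed point, or the origin of a listed thing).
Readings, each from a call of its own:
- telemetry.current_t(): time.
- telemetry.current_joints(): joint angles.
- telemetry.current_dq(): joint speeds.
- telemetry.current_joint_efforts(): joint torques, N m.
- telemetry.current_ee_pos(): TCP position.
- telemetry.current_tool_rot(): TCP orientation.
- telemetry.current_wrist_force(): force on the tool from outside, world axes, zero at the start.
- telemetry.current_torque(): the same for the moment, N m.
- telemetry.current_opening(): finger opening in m.
Only numpy, scipy, OpenCV 4.12 (cv2) and the standard library are available. Lean on these libraries where they do the work, as an engineer would, in place of code of your own. Each camera call takes 0.05 s, during which the arm holds its last target.

## Task

Pull the locker's flap fully down, take the filler cap out and set it fully into the filler neck of the lubrication unit with its lugs through the slots, and only then push the flap back up until it is shut again. Next grip the cap, twist it clockwise to the green half-way marks against its spring, never so far that the lock clicks at red, and finish while still gripping it and holding it there. Leave everything else on the table where it is.

Things in the scene. Friction and masses are not known exactly. Their poses are not given: they have to be found in the camera images.
- locker: Fixed low pale green-grey metal box, 100 mm (x) by 170 mm (y), 5 mm walls and floor, where the cap is kept. Origin: centre of its underside. Front (-x side, towards the robot) 60 mm high, rear 90 mm; the flap covers its whole sloping top, so the inside is reached from above once the flap is down.
- flap (a joint): Flap, hinged on the box's top front edge. 0 = shut (pointing to the rear, 0.29 rad above level); grows as its free edge is lifted over to the front and down; 1.28 = upright, 2.35 = stop, fully down (leaning 0.5 rad above level). 150 g; its stiff hinge (0.12 N m) stays where left. Rad. Starts at 0 to 0.12.
- flap_hinge (a point): Middle of the flap's hinge line, 60 mm above the table; has the locker's axes: x to the locker's rear, y along the hinge line, z up.
- flap_handle (a point): Middle of the flap's handle: a round steel bar 10 mm thick, 90 mm long, parallel to the hinge and 139 mm from it, carried 35 mm beyond the flap's free edge, in the flap's plane, by an arm at each end; fingers fit on both sides of the bar at any flap angle. The flap is 104 mm long, 6 mm thick.
- cap: Loose bayonet cap, 0.1 to 0.17 kg, 54.5 mm tall, upright in the locker. Origin: centre of underside; z up; x along lugs and grip (a half turn looks the same). Stem 26 mm across, 14.5 mm long, two lugs at its foot (42 mm over tips, 10 wide, 7 thick); black flange 60 mm across, 14.5 to 22.5 mm up; red grip 46 mm long (x), 14 mm thick (y), 22.5 to 54.5 mm up, white line on top.
- lube_unit: Fixed lubrication unit: pale green-grey block 150 by 150 by 60 mm; steel filler neck, 58 mm across, on its middle up to 90 mm. Origin: centre of its underside. Painted radial marks on the block's top around the neck, on both sides: white along x (the slots), green half-way (pi/4 clockwise from above), red at the lock (80 degrees clockwise).
- neck_mouth (a point): Centre of the neck's top face, 90 mm above the table; z up, x along the two entry slots. Round hole 30 mm across with slots 14 mm wide, 47 mm over their ends; lip 6 mm thick, free room for the lugs beneath. Cap fully in: flange resting on this face, cap's underside 14.5 mm below this point.
- collar (a joint): Sprung collar in the neck, turned by the inserted cap's lugs. 0 = rest (slots), grows as the cap turns clockwise seen from above, 1.4 = stop at red. Lags the cap by about 0.1 rad (play), so reads about 0.7 with the grip on the green marks; past 1.15 the lock clicks, which spoils the job. The spring (0.03 N m at 0, 0.17 at the stop) turns the cap back if let go. Rad.
- oil_bottle: Bystander: yellow bottle, 60 mm in diameter, 170 mm tall. Leave alone.
- grease_jar: Bystander: white jar, 70 mm in diameter, 70 mm tall. Leave alone.
- v_block: Bystander: dark steel V-block, 70 by 50 by 42 mm. Leave alone.
- wrench: Bystander: steel wrench lying on the table. Leave alone.
- brush: Bystander: brush lying on the table. Leave alone.
- tool_holder: Bystander: steel taper tool holder, 60 mm in diameter, 85 mm tall. Leave alone.
- bearing_ring: Bystander: steel ring, 70 mm in diameter, 18 mm tall. Leave alone.
Mind the look-alikes: they are no part of the job. Leave any pink look-alike of the lube_unit alone. What is shaped like the locker but purple is not meant.

How it is judged:
By the outcome, as a careful person would: the job done as asked, in the order asked, and still so for the second after the job is handed in, while the arm keeps its last pose, push and grip.
It also fails if it takes over 72 s, if anything falls off the work surface, if the arm or the gripper's body presses on something with over 40 N, if the wrist force passes 120 N, or if a joint passes its speed limit or range.

## Working session

There is one attempt and no reset: what is moved stays moved. The work goes in short steps, each a Python script; the robot and the scene stay as the last script left them, time stands still between calls to the robot, and variables do not carry over. Pictures are saved under pics/ and viewed, and the job is handed in when it is done.

```bash
ls; mkdir -p pics; python3 - <<'E'
from plant import r, gripper_to, inverse_kinematics, vision, models, telemetry
import cv2
print(telemetry.current_t())
for c in ["scene","side"]:
    im=vision.snapshot(c); cv2.imwrite(f"pics/{c}0.png",im[:,:,::-1])
    print(c,vision.get_calibration(c))
    for n in ["locker","lube_unit","flap_hinge","flap_handle","neck_mouth","cap"]:
        print(n,[( [round(float(v),3) for v in d["at"]],round(float(d["score"]),2)) for d in models.mark_of(n,c)])
print(telemetry.current_t())
E
```

```text
pics
0.0
scene {'fx': 435.067686894483, 'fy': 435.067686894483, 'cx': 314.50652283584367, 'cy': 201.12145498633043, 'position': array([ 1.20864935, -0.12975394,  1.09477491]), 'orientation': array([-0.23330144,  0.71007659,  0.63450534, -0.19688738])}
locker [([0.576, 0.15, 0.004], 0.93), ([0.253, 0.209, -0.003], 0.89), ([0.555, -0.275, -0.0], 0.73), ([0.595, -0.437, 0.002], 0.54)]
lube_unit [([0.269, -0.273, -0.001], 0.85), ([0.557, -0.275, 0.001], 0.67), ([0.593, -0.435, 0.001], 0.61)]
flap_hinge [([0.203, 0.199, 0.058], 0.72), ([0.526, 0.128, 0.062], 0.6)]
flap_handle [([0.334, 0.229, 0.098], 0.81), ([0.649, 0.168, 0.111], 0.63)]
neck_mouth [([0.265, -0.27, 0.086], 0.95), ([0.557, -0.274, 0.091], 0.87)]
cap []
side {'fx': 514.2419549888912, 'fy': 514.2419549888912, 'cx': 325.79708423891077, 'cy': 195.0061069562168, 'position': array([ 0.14936461, -1.09674135,  0.77722893]), 'orientation': array([-0.49099208,  0.85473045, -0.1473572 ,  0.08153825])}
locker [([0.25, 0.209, 0.004], 0.71), ([0.575, 0.15, -0.001], 0.6)]
lube_unit [([0.562, -0.278, -0.004], 0.87), ([0.271, -0.276, -0.002], 0.78), ([0.561, -0.274, 0.087], 0.51), ([0.507, 0.456, 0.002], 0.17)]
flap_hinge [([0.528, 0.133, 0.058], 0.9), ([0.206, 0.2, 0.056], 0.64)]
flap_handle [([0.651, 0.177, 0.114], 0.87), ([0.334, 0.228, 0.096], 0.65)]
neck_mouth [([0.271, -0.271, 0.09], 0.98), ([0.557, -0.274, 0.088], 0.82)]
cap [([0.594, -0.438, -0.0], 0.75)]
0.7
```

View pics/scene0.png

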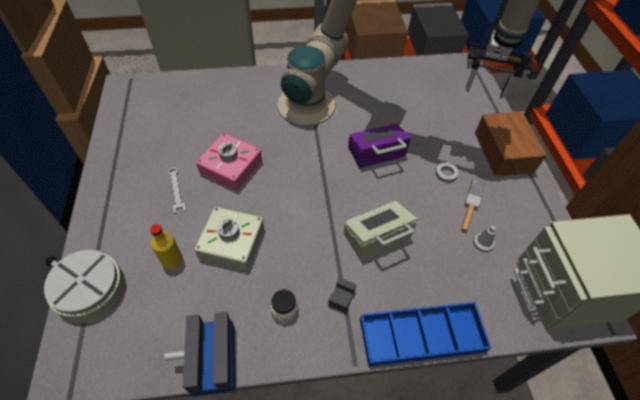

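View pics/side0.png

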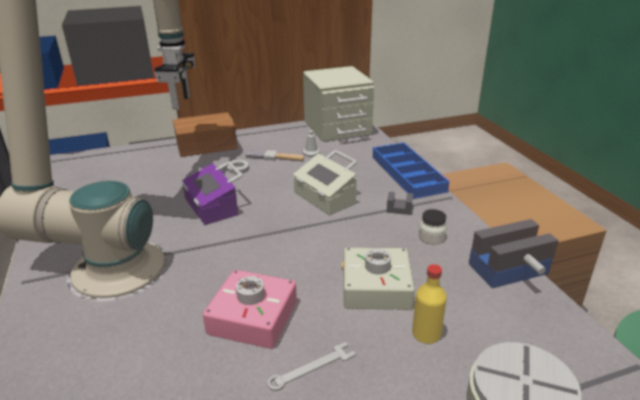

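The locker candidates are the pale box at scene (380,228) and the purple one at (380,145), plus the cream drawer cabinet at (590,270). The lube unit candidates are the pale block at (230,237) and the pink one at (230,160). By the description I choose the pale ones at (380,228) and (230,237). I'll check both close up with the wrist camera.

```bash
cat > h.py <<'E'
from plant import r, gripper_to, inverse_kinematics, vision, models, telemetry
import numpy as np, cv2
from scipy.spatial.transform import Rotation as Ro
def quat(R):
    q=Ro.from_matrix(R).as_quat(); return np.array([q[3],q[0],q[1],q[2]])
def R_of(q): q=np.asarray(q); return Ro.from_quat([q[1],q[2],q[3],q[0]]).as_matrix()
def frame(zax,xax):
    z=np.array(zax,float);z/=np.linalg.norm(z);x=np.array(xax,float);x-=z*(x@z);x/=np.linalg.norm(x)
    return np.column_stack([x,np.cross(z,x),z])
def down(psi): return quat(frame([0,0,-1],[np.cos(psi),np.sin(psi),0]))
def snap(c,fn,crop=None,scale=1):
    cal=vision.get_calibration(c); im=vision.snapshot(c)
    o=im if crop is None else im[crop[1]:crop[3],crop[0]:crop[2]]
    if scale!=1:o=cv2.resize(o,None,fx=scale,fy=scale,interpolation=cv2.INTER_CUBIC)
    cv2.imwrite("pics/"+fn,o[:,:,::-1]); return im,cal
def ray(cal,u,v):
    d=np.array([(u-cal["cx"])/cal["fx"],(v-cal["cy"])/cal["fy"],1.]); return R_of(cal["orientation"])@d
def onplane(cal,u,v,z):
    d=ray(cal,u,v);p=np.array(cal["position"]);return p+d*(z-p[2])/d[2]
def proj(cal,P):
    c=R_of(cal["orientation"]).T@(np.asarray(P)-cal["position"]);return np.array([cal["fx"]*c[0]/c[2]+cal["cx"],cal["fy"]*c[1]/c[2]+cal["cy"]])
def marks(n,c): return [(np.round(d["at"],4).tolist(),round(float(d["score"]),2)) for d in models.mark_of(n,c)]
def st(): print("t",round(telemetry.current_t(),2),"p",np.round(telemetry.current_ee_pos(),4),"F",np.round(telemetry.current_wrist_force(),1),"op",round(float(telemetry.current_opening()),4),"q",np.round(telemetry.current_joints(),2))
E
python3 - <<'E'
from h import *
c=vision.get_calibration("wrist")
T=R_of(telemetry.current_tool_rot()); 
print(T.T@(c["position"]-telemetry.current_ee_pos())); print(T.T@R_of(c["orientation"])); print(c["fx"],c["cx"],c["cy"])
for p in [(0.5,-0.27,0.33),(0.5,0.14,0.33)]:
  for psi in np.arange(-np.pi/2,np.pi/2+.1,np.pi/8):
    q=inverse_kinematics(p,down(psi)); print(p,round(psi,2),None if q is None else np.round(q,2))
E
```

```text
[-0.00040569 -0.06730573 -0.15422373]
[[ 9.99999892e-01 -1.95001258e-04  4.22157780e-04]
 [ 9.18360953e-05  9.72764560e-01  2.31795390e-01]
 [-4.55860520e-04 -2.31795326e-01  9.72764473e-01]]
319.2942788019739 318.52556894894155 200.89770751195334
(0.5, -0.27, 0.33) -1.57 [-0.62  0.23  1.33 -0.    1.58  0.95]
(0.5, -0.27, 0.33) -1.18 [-0.62  0.23  1.33 -0.    1.58  0.56]
(0.5, -0.27, 0.33) -0.79 [-0.62  0.23  1.33 -0.    1.58  0.17]
(0.5, -0.27, 0.33) -0.39 [-0.62  0.23  1.33 -0.    1.58 -0.22]
(0.5, -0.27, 0.33) 0.0 [-0.62  0.23  1.33 -0.    1.58 -0.62]
(0.5, -0.27, 0.33) 0.39 [-0.62  0.23  1.33 -0.    1.58 -1.01]
(0.5, -0.27, 0.33) 0.79 [-0.62  0.23  1.33 -0.    1.58 -1.4 ]
(0.5, -0.27, 0.33) 1.18 [-0.62  0.23  1.33 -0.    1.58 -1.8 ]
(0.5, -0.27, 0.33) 1.57 [-0.62  0.23  1.33 -0.    1.58 -2.19]
(0.5, 0.14, 0.33) -1.57 [ 0.14  0.15  1.43 -0.    1.56  1.71]
(0.5, 0.14, 0.33) -1.18 [ 0.14  0.15  1.43 -0.    1.56  1.32]
(0.5, 0.14, 0.33) -0.79 [ 0.14  0.15  1.43 -0.    1.56  0.92]
(0.5, 0.14, 0.33) -0.39 [ 0.14  0.15  1.43 -0.    1.56  0.53]
(0.5, 0.14, 0.33) 0.0 [ 0.14  0.15  1.43 -0.    1.56  0.14]
(0.5, 0.14, 0.33) 0.39 [ 0.14  0.15  1.43 -0.    1.56 -0.25]
(0.5, 0.14, 0.33) 0.79 [ 0.14  0.15  1.43 -0.    1.56 -0.65]
(0.5, 0.14, 0.33) 1.18 [ 0.14  0.15  1.43 -0.    1.56 -1.04]
(0.5, 0.14, 0.33) 1.57 [ 0.14  0.15  1.43 -0.    1.56 -1.43]
```

```bash
python3 - <<'E'
from h import *
r.move_to([0.575,0.145,0.36],down(0.33+np.pi/2)); st()
im,cal=snap("wrist","w_lock0.png")
for n in ["locker","flap_hinge","flap_handle","cap"]: print(n,marks(n,"wrist"))
r.move_to([0.55,-0.275,0.32],down(0)); st()
im,cal=snap("wrist","w_lube0.png")
np.save("cal_lube.npy",cal,allow_pickle=True)
for n in ["lube_unit","neck_mouth","cap"]: print(n,marks(n,"wrist"))
st()
E
```

```text
t 2.62 p [0.5747 0.1457 0.3598] F [0.5 0.4 0.8] op 0.0936 q [ 0.13  0.26  1.21  0.    1.67 -1.77]
locker [([0.5746, 0.146, 0.0016], 0.67), ([0.7721, -0.1422, 0.0038], 0.18)]
flap_hinge [([0.5282, 0.1308, 0.066], 0.64)]
flap_handle [([0.6508, 0.172, 0.1137], 0.73), ([0.3323, 0.2276, 0.1028], 0.57)]
cap []
t 4.42 p [ 0.5504 -0.2742  0.3202] F [ 0.4 -0.1  0.5] op 0.0938 q [-0.58  0.3   1.25  0.    1.59 -0.58]
lube_unit [([0.5547, -0.2733, 0.0018], 0.77), ([0.2649, -0.2714, -0.0042], 0.61), ([0.5572, -0.2731, 0.0925], 0.17)]
neck_mouth [([0.2655, -0.2748, 0.0908], 0.72)]
cap []
t 4.62 p [ 0.5504 -0.2741  0.3202] F [-0.8 -0.2 -0.1] op 0.0939 q [-0.58  0.3   1.25  0.    1.59 -0.58]
```

View pics/w_lock0.png

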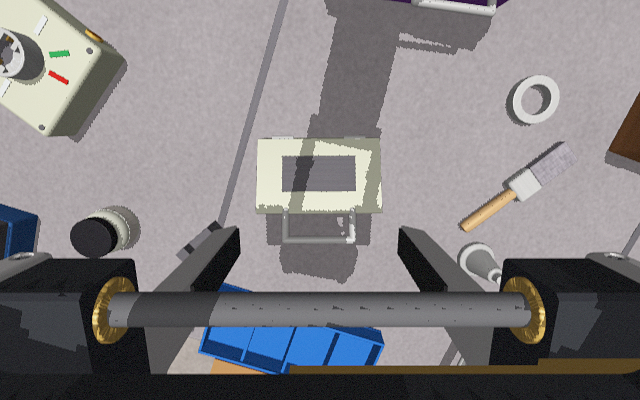

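View pics/w_lube0.png

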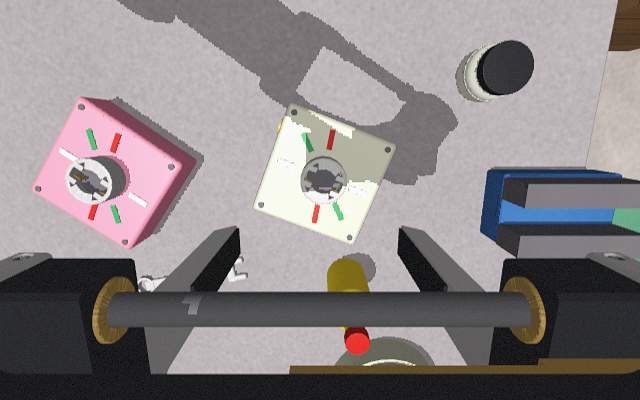

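```bash
python3 - <<'E'
import cv2
a=cv2.imread("pics/w_lock0.png")[120:260,230:410]; cv2.imwrite("pics/c1.png",cv2.resize(a,None,fx=4,fy=4,interpolation=cv2.INTER_CUBIC))
a=cv2.imread("pics/w_lube0.png")[95:250,240:410]; cv2.imwrite("pics/c2.png",cv2.resize(a,None,fx=3.8,fy=3.8,interpolation=cv2.INTER_CUBIC))
from h import *
cal=np.load("cal_lube.npy",allow_pickle=True).item()
im=cv2.imread("pics/w_lube0.png")[:,:,::-1].astype(int)
R,G,B=im[...,0],im[...,1],im[...,2]
out={}
for nm,m in (("g",(G>R*1.4)&(G>B*1.3)),("r",(R>G*2)&(R>B*2))):
    m=m.copy(); m[:95]=0;m[245:]=0;m[:,:265]=0;m[:,400:]=0
    n,l,s,c=cv2.connectedComponentsWithStats(m.astype(np.uint8))
    for i in range(1,n):
        if s[i,4]>25:
            P=onplane(cal,*c[i],0.06); out.setdefault(nm,[]).append(P[:2]); print(nm,c[i].round(1),s[i,4],P.round(4))
for k,off in (("g",np.pi/4),("r",np.radians(80))):
    a,b=out[k][:2]; d=a-b; print(k,"mid",(a+b)/2,"slot yaw",(np.arctan2(d[1],d[0])+off+np.pi/2)%np.pi-np.pi/2)
E
```

```text
g [307.  141.8] 104 [ 0.5352 -0.2284  0.06  ]
g [337.5 210.8] 89 [ 0.5756 -0.3197  0.06  ]
r [330.6 139.4] 102 [ 0.5653 -0.2253  0.06  ]
r [315.3 213.7] 86 [ 0.5456 -0.3237  0.06  ]
g mid [ 0.55539037 -0.27403444] slot yaw -0.3694662305710814
r mid [ 0.55546078 -0.27448322] slot yaw -0.37181175532459143
```

View pics/c1.png

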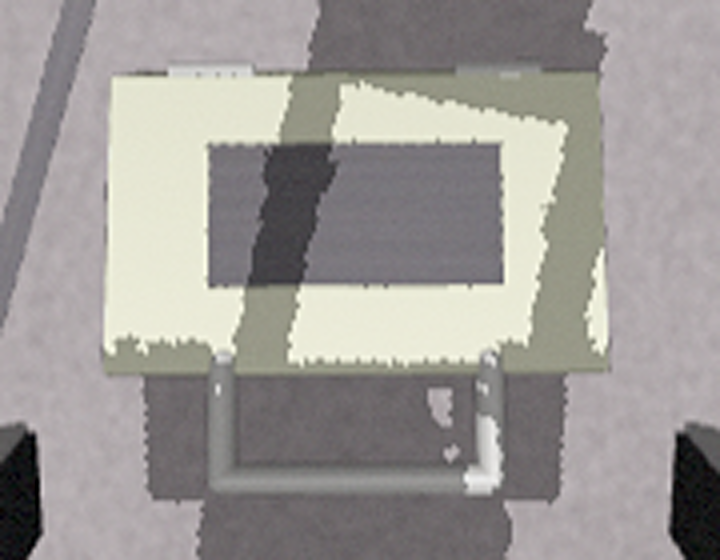

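View pics/c2.png

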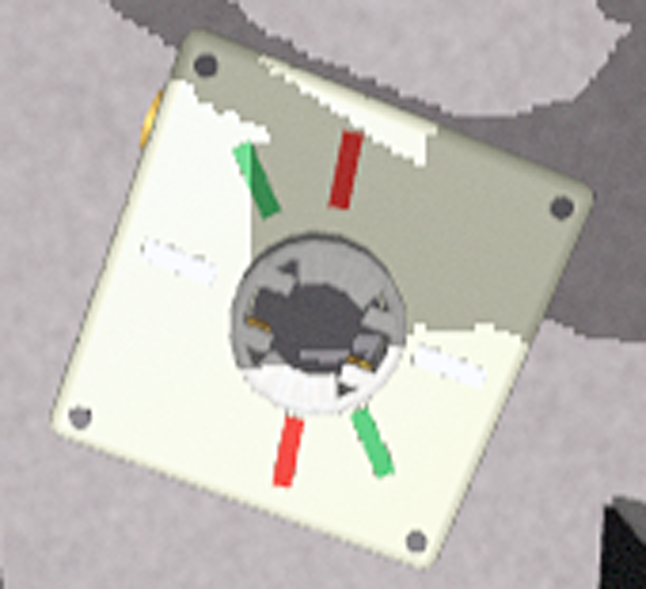

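Crop 1 shows the pale locker with the flap nearly shut; the handle bar runs from about (283,240) to (355,240) in the wrist picture. Crop 2 shows the pale block with its white, green and red marks and the neck at about (323,180), at yaw ≈ -0.37. Both choices are confirmed. Next I'll locate the bar precisely.

```bash
python3 - <<'E'
from h import *
T=R_of(down(0.33+np.pi/2)); p=np.array([.5747,.1457,.3598])
c=vision.get_calibration("wrist").copy()
A=R_of(telemetry.current_tool_rot()).T
Rrel=A@R_of(c["orientation"]); prel=A@(c["position"]-telemetry.current_ee_pos())
c["position"]=p+T@prel; c["orientation"]=quat(T@Rrel)
f=lambda u,v:(230+u/4,120+v/4)
for nm,pts,z in (("bar",[(222,482),(490,480)],.112),("hinge edge",[(112,75),(598,73)],.065),("free edge",[(104,372),(609,372)],.102)):
    P=[onplane(c,*f(*q),z) for q in pts]; d=P[0]-P[1]; 
    if d[1]<0:d=-d
    print(nm,np.round(P,4).tolist(),"mid",((P[0]+P[1])/2).round(4),"len",np.linalg.norm(d).round(4),"yaw",round(np.arctan2(-d[0],d[1]),4))
E
```

```text
bar [[0.6679, 0.1305, 0.112], [0.6383, 0.2148, 0.112]] mid [0.6531 0.1726 0.112 ] len 0.0893 yaw 0.3377
hinge edge [[0.5565, 0.0505, 0.065], [0.5015, 0.2091, 0.065]] mid [0.529  0.1298 0.065 ] len 0.1678 yaw 0.3339
free edge [[0.6474, 0.0816, 0.102], [0.5927, 0.2414, 0.102]] mid [0.62   0.1615 0.102 ] len 0.169 yaw 0.3298
```

```bash
cat > loc.py <<'E'
import numpy as np
H=np.array([0.5285,0.1300,0.060]); YAW=0.334; L=0.139
ex=np.array([np.cos(YAW),np.sin(YAW),0]); ez=np.array([0,0,1.])
def bar(th): e=0.29+th; return H+L*(np.cos(e)*ex+np.sin(e)*ez)
E
python3 - <<'E'
from h import *; from loc import *
q=down(YAW); b=bar(0.07)
gripper_to(0.026,8)
r.move_to(b+[0,0,0.09],q)
print(r.move_l(b+[0,0,0.006],vel=0.12,guard=8)); st()
snap("wrist","w_bar.png"); snap("scene","s_bar.png",(300,150,500,320),4)
E
```

```text
False
t 8.33 p [0.6521 0.1725 0.1157] F [-0.4 -0.8 -0.3] op 0.0258 q [ 0.16  0.5   1.45 -0.    1.2  -0.18]
```

View pics/w_bar.png

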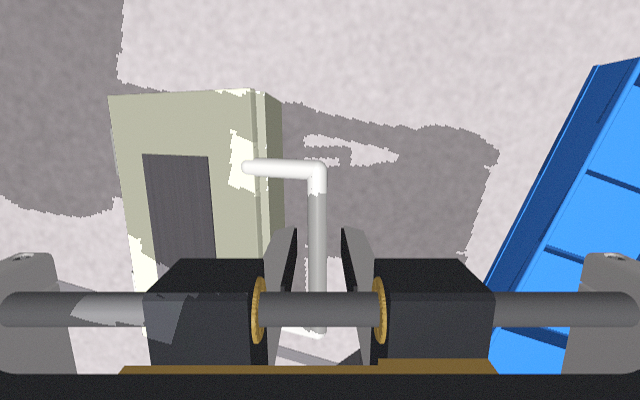

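View pics/s_bar.png

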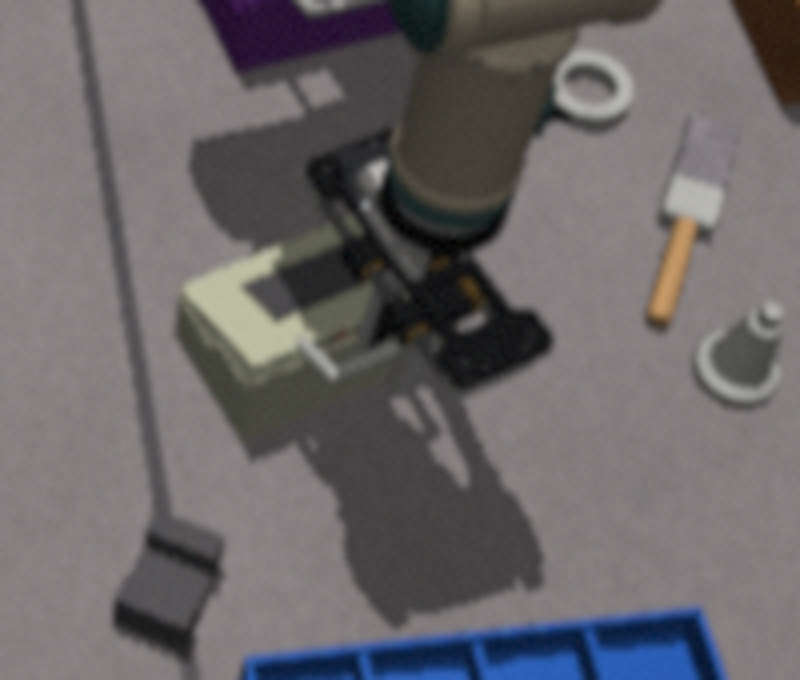

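The wrist picture shows the bar at (316,230) centred between the fingers. I'll grip it and swing the flap down.

```bash
python3 - <<'E'
from h import *; from loc import *
gripper_to(0.0,10); st()
off=np.array([0,0,.006])
ths=np.linspace(0.07,2.36,13)[1:]
for th in ths:
    g=r.move_l(bar(th)+off,vel=0.17,guard=20)
    F=telemetry.current_wrist_force(); print(round(th,2),g,np.round(F,1),round(float(telemetry.current_opening()),4))
    if g: break
st()
snap("wrist","w_open.png"); snap("scene","s_open.png",(280,120,480,290),4)
E
```

```text
t 8.84 p [0.6514 0.1726 0.1151] F [-0.2 -0.3 -0.2] op 0.0094 q [ 0.16  0.5   1.45 -0.    1.2  -0.18]
0.26 False [-0.9 -0.1  0.1] 0.0093
0.45 False [0.3 0.1 0. ] 0.0095
0.64 False [ 1.4 -0.1  1.6] 0.0095
0.83 False [1.8 0.4 4. ] 0.0098
1.02 False [1.1 0.3 5.9] 0.0094
1.22 False [-0.4  0.5  5.9] 0.0097
1.41 False [-2.1 -1.3  5.7] 0.0096
1.6 False [-2.1 -1.   3.9] 0.0095
1.79 False [-0.8 -1.3 -1.5] 0.0101
1.98 False [ 1.4 -2.6 -3.7] 0.0094
2.17 False [ 3.7 -1.  -3.1] 0.0095
2.36 False [ 3.6  0.8 -4.2] 0.0094
t 12.54 p [0.4141 0.0906 0.1319] F [ 3.6  0.8 -4.2] op 0.0094 q [ 0.05  0.13  1.96  0.    1.04 -0.28]
```

View pics/w_open.png

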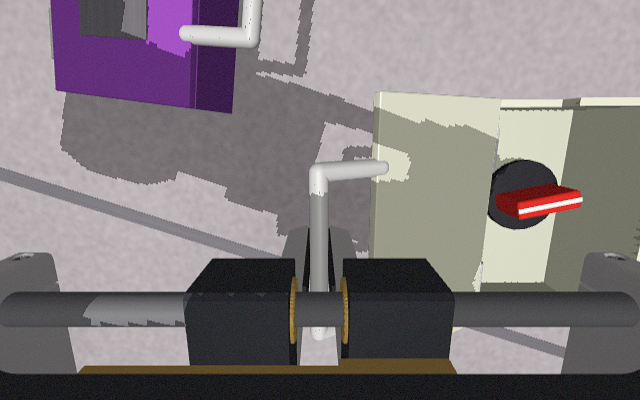

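View pics/s_open.png

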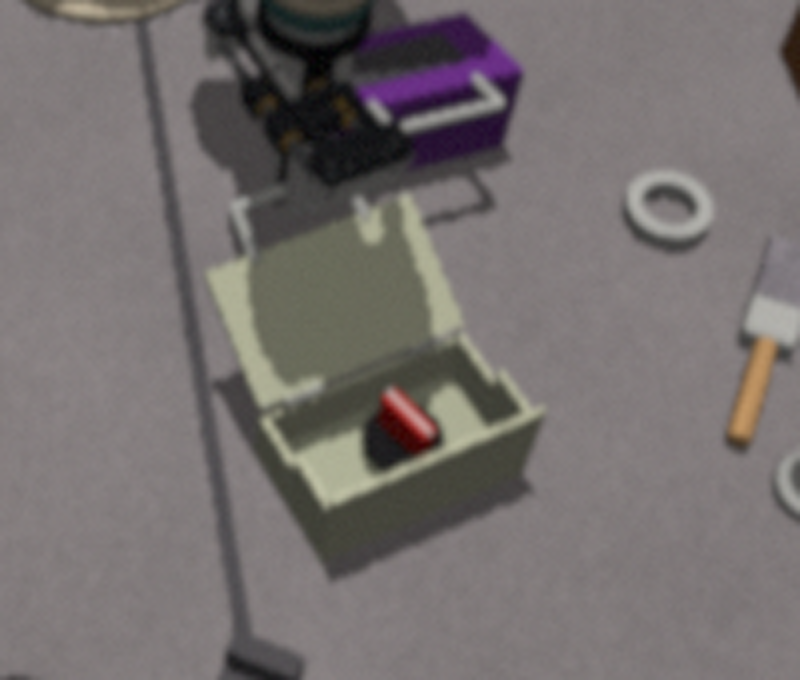

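```bash
python3 - <<'E'
from h import *; from loc import *
gripper_to(0.0,20)
g=r.move_l(bar(2.36)+[0,0,.006]+0.010*np.array([-.48*ex[0],-.48*ex[1],-.88]),vel=0.05,guard=14); print(g); st()
im,cal=snap("wrist","w_open2.png")
gripper_to(0.03,20); st()
r.move_l(telemetry.current_ee_pos()+np.array([0,0,.09]),vel=0.25)
r.move_to([0.575,0.146,0.33],down(YAW+np.pi/2-0.0)); st()
gripper_to(0.06)
im,cal=snap("wrist","w_cap.png"); np.save("cal_cap.npy",cal,allow_pickle=True)
for n in ["cap","flap_handle","flap_hinge"]: print(n,marks(n,"wrist"))
im,cal=snap("scene","s_cap.png"); print(marks("cap","scene"),marks("flap_handle","scene"))
st()
E
```

```text
True
t 13.07 p [0.4136 0.09   0.1287] F [ 2.1  0.4 -0.5] op 0.0094 q [ 0.05  0.13  1.97  0.    1.03 -0.29]
t 13.65 p [0.4144 0.0901 0.1284] F [-0.6  0.2 -0.2] op 0.0304 q [ 0.05  0.13  1.97  0.    1.03 -0.29]
t 15.49 p [0.5743 0.1458 0.3287] F [-0.7  0.6  0.8] op 0.0302 q [ 0.13  0.27  1.28 -0.    1.6  -1.77]
cap [([0.5723, 0.1561, 0.0104], 0.61)]
flap_handle [([0.4153, 0.0903, 0.1239], 0.91)]
flap_hinge [([0.5319, 0.1293, 0.0646], 0.92)]
[([0.5743, 0.157, 0.0046], 0.85), ([0.7561, 0.0103, 0.0035], 0.59)] [([0.3319, 0.2307, 0.099], 0.5)]
t 16.49 p [0.575 0.146 0.33 ] F [-0.6  0.9 -0.2] op 0.0603 q [ 0.13  0.27  1.28  0.    1.6  -1.77]
```

View pics/w_cap.png

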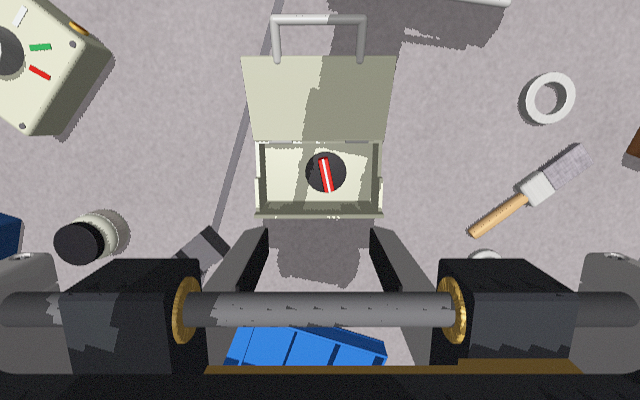

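The picture shows the flap down, with the bar at (320,18), and the cap in the box at (326,173). Next I'll find the cap's grip axis.

```bash
python3 - <<'E'
from h import *
cal=np.load("cal_cap.npy",allow_pickle=True).item()
b=cv2.imread("pics/w_cap.png"); a=b[140:205,280:370]; cv2.imwrite("pics/c3.png",cv2.resize(a,None,fx=8,fy=8,interpolation=cv2.INTER_CUBIC))
im=b[:,:,::-1].astype(int); R,G,B=im[...,0],im[...,1],im[...,2]
m=(R>G*1.8)&(R>B*1.8)&(R>70); m[:145]=0;m[200:]=0;m[:,:290]=0;m[:,:290]=0;m[:,360:]=0
mm=cv2.morphologyEx(m.astype(np.uint8),cv2.MORPH_CLOSE,np.ones((5,5)))
ys,xs=np.nonzero(mm)
print(cv2.minAreaRect(np.column_stack([xs,ys]).astype(np.float32)))
w=(im.min(2)>140)&(mm>0)
ys,xs=np.nonzero(w); print(len(xs))
P=np.array([onplane(cal,x,y,.0595)[:2] for x,y in zip(xs,ys)]); c=(P.min(0)+P.max(0))/2;u,s,v=np.linalg.svd(P-P.mean(0)); print(c,P.mean(0),"ang",np.arctan2(v[0,1],v[0,0])%np.pi, "len",np.ptp(P@v[0]))
# flange ellipse: black
k=(im.max(2)<75).astype(np.uint8); 
E
```

```text
((325.5058288574219, 173.72796630859375), (34.916969299316406, 10.401666641235352), 78.2317123413086)
90
[0.56975124 0.15493987] [0.56966075 0.15453076] ang 0.5446213076602231 len 0.043291448593110626
```

View pics/c3.png

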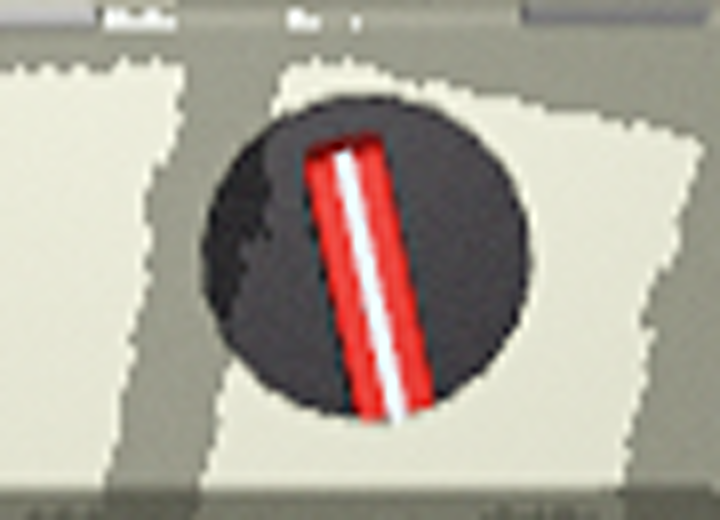

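```bash
python3 - <<'E'
from h import *
cal=np.load("cal_cap.npy",allow_pickle=True).item()
a=onplane(cal,322.9,158.75,.0595);b=onplane(cal,330,192.5,.0595);print(a,b,(a+b)/2,np.arctan2(*(a-b)[1::-1])%np.pi,np.linalg.norm(a-b))
# flange ellipse by extents
f=lambda u,v:onplane(cal,280+u/8,140+v/8,.0275)
l,rr,t,bt=f(202,256),f(530,256),f(367,94),f(367,424); print((l+rr)/2,(t+bt)/2,np.linalg.norm(l-rr),np.linalg.norm(t-bt))
c=((l+rr)/2+(t+bt)/2)/2
print(proj(cal,[.573,.1565,.0595]))
E
```

```text
[0.55081079 0.14391209 0.0595    ] [0.59079886 0.16814887 0.0595    ] [0.57080482 0.15603048 0.0595    ] 0.5448928379154716 0.04675967496950818
[0.57039075 0.15558401 0.0275    ] [0.57127032 0.15608449 0.0275    ] 0.059027113065364935 0.05981142375463643
[326.27927463 177.47630816]
```

```bash
python3 - <<'E'
from h import *
c=np.array([.571,.156]); q=down(.545+np.pi/2)
gripper_to(0.042,30)
r.move_to([c[0],c[1],.16],q)
g=r.move_l([c[0],c[1],.0555],vel=0.12,guard=8); print(g); st()
snap("wrist","w_g0.png")
gripper_to(0.0,30); st()
snap("wrist","w_g1.png"); st()
E
```

```text
False
t 18.73 p [0.5718 0.1561 0.0564] F [0.1 0.3 1. ] op 0.0419 q [ 0.15  0.44  1.71 -0.    0.98 -1.97]
t 19.33 p [0.5711 0.156  0.0556] F [-0.1 -0.4  0.3] op 0.0139 q [ 0.15  0.45  1.71 -0.    0.98 -1.97]
t 19.38 p [0.5711 0.156  0.0556] F [0.2 0.4 0.4] op 0.0134 q [ 0.15  0.45  1.71 -0.    0.98 -1.97]
```

View pics/w_g1.png

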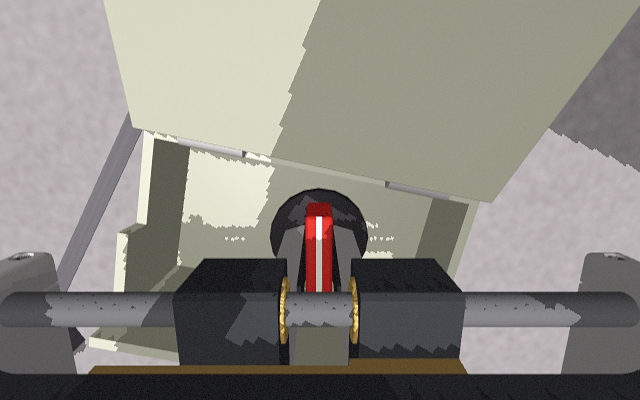

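```bash
python3 - <<'E'
from h import *
cal=vision.get_calibration("wrist")
b=cv2.imread("pics/w_g1.png"); cv2.imwrite("pics/c4.png",cv2.resize(b[180:290,260:380],None,fx=6,fy=5.4,interpolation=cv2.INTER_CUBIC))
T=R_of(telemetry.current_tool_rot()); p=telemetry.current_ee_pos()
print("yaw",np.arctan2(T[1,0],T[0,0]))
for y in (-.021,-.023,-.025): print(y,"grip end top",proj(cal,p+T@[0,y,-.004]))
for y in (-.028,-.030,-.032): print(y,"flange edge top",proj(cal,p+T@[0,y,.028]))
E
```

```text
yaw 2.1158328272304328
-0.021 grip end top [318.12393113 221.84431355]
-0.023 grip end top [318.12215224 217.93595563]
-0.025 grip end top [318.12036276 214.00432844]
-0.028 flange edge top [318.16862966 194.14106974]
-0.03 flange edge top [318.16724462 190.7836251 ]
-0.032 flange edge top [318.16585265 187.40937057]
```

View pics/c4.png

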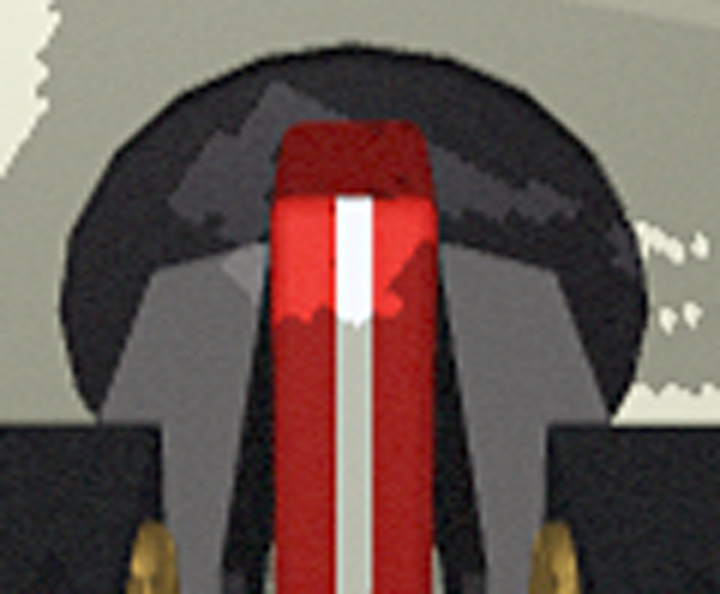

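```bash
python3 - <<'E'
from h import *
p=telemetry.current_ee_pos(); 
r.move_l([p[0],p[1],.26],vel=0.25); st()
psi=-.37+np.pi/2; y=np.array([np.sin(psi),-np.cos(psi)])
n=np.array([.5555,-.2743])
r.move_to([*(n+.085*y),.27],down(psi)); st()
im,cal=snap("wrist","w_n.png"); np.save("cal_n.npy",cal,allow_pickle=True)
np.save("tool_n.npy",np.r_[telemetry.current_ee_pos(),R_of(telemetry.current_tool_rot()).ravel()])
for nn in ["neck_mouth","cap"]: print(marks(nn,"wrist"))
st()
E
```

```text
t 20.35 p [0.5701 0.1558 0.2584] F [-0.6  0.2 -0.5] op 0.0139 q [ 0.15  0.29  1.42  0.    1.44 -1.97]
t 22.05 p [ 0.6351 -0.3035  0.2701] F [ 0.9 -0.3 -1.6] op 0.0138 q [-0.54  0.46  1.12  0.    1.56 -1.75]
[([0.5558, -0.2752, 0.0916], 0.91)]
[([0.6386, -0.3069, 0.222], 0.58)]
t 22.2 p [ 0.6352 -0.3035  0.2703] F [-0.1 -0.4 -1.8] op 0.0138 q [-0.54  0.46  1.12  0.    1.56 -1.75]
```

View pics/w_n.png

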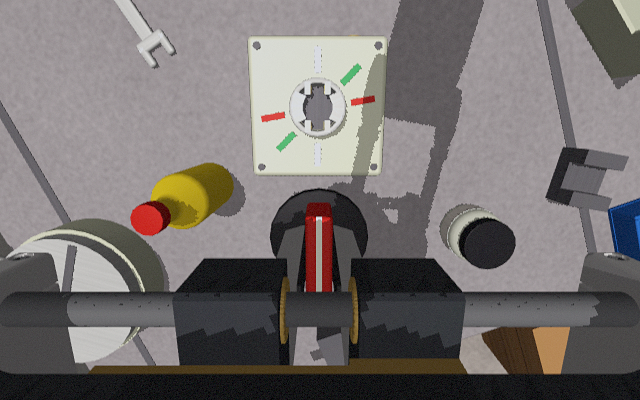

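```bash
python3 - <<'E'
from h import *
cal=np.load("cal_n.npy",allow_pickle=True).item(); tn=np.load("tool_n.npy"); T=tn[3:].reshape(3,3)
b=cv2.imread("pics/w_n.png"); cv2.imwrite("pics/c5.png",cv2.resize(b[30:190,230:400],None,fx=4.4,fy=3.7,interpolation=cv2.INTER_CUBIC))
cv2.imwrite("pics/c6.png",cv2.resize(b[70:145,280:355],None,fx=8,fy=8,interpolation=cv2.INTER_CUBIC))
im=b[:,:,::-1].astype(int); R,G,B=im[...,0],im[...,1],im[...,2]
for nm,m,off in (("g",(G>R*1.4)&(G>B*1.3),np.pi/4),("r",(R>G*2)&(R>B*2),np.radians(80))):
    m=m.copy(); m[:40]=0;m[172:]=0;m[:,:250]=0;m[:,385:]=0
    n,l,s,c=cv2.connectedComponentsWithStats(m.astype(np.uint8)); o=[]
    for i in range(1,n):
        if s[i,4]>25: o.append(onplane(cal,*c[i],.06)[:2]); print(nm,c[i].round(1),s[i,4])
    d=o[0]-o[1]; print("mid",(o[0]+o[1])/2,"yaw",(np.arctan2(d[1],d[0])+off+np.pi/2)%np.pi-np.pi/2)
for k in ((317,107),): print(onplane(cal,*k,.09))
print("tool yaw",np.arctan2(T[1,0],T[0,0])-np.pi/2)
E
```

```text
g [350.4  74.1] 162
g [285.6 141.2] 137
mid [ 0.55546011 -0.2743074 ] yaw -0.370808810173358
r [362.5 100.2] 138
r [272.6 116.6] 130
mid [ 0.55548497 -0.27424392] yaw -0.3694498248825253
[ 0.55546309 -0.27448965  0.09      ]
tool yaw -0.367953142730038
```

View pics/c6.png

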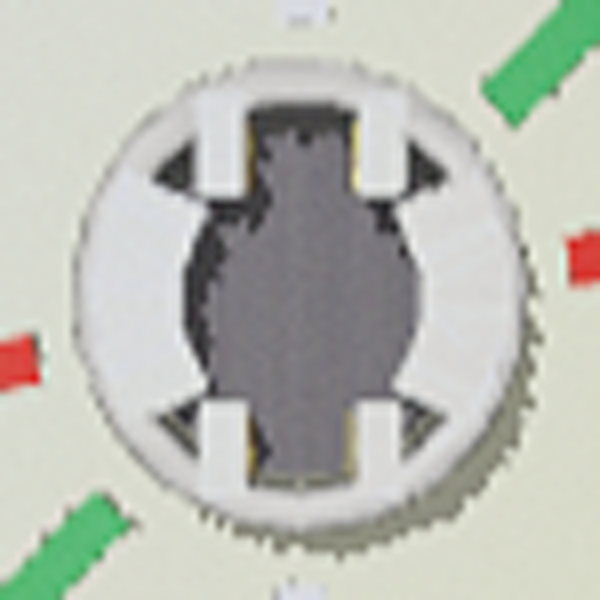

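```bash
python3 - <<'E'
from h import *
psi=-.370+np.pi/2; y=np.array([np.sin(psi),-np.cos(psi)])
n=np.array([.5555,-.2743])+.0009*y
r.move_to([*n,.155],down(psi)); 
r.move_l([*n,.142],vel=0.08); st()
print(r.move_l([*n,.1265],vel=0.03,guard=9)); st(); print(telemetry.current_torque())
snap("side","sd_in.png",(300,200,460,330),5)
E
```

```text
t 23.13 p [ 0.5575 -0.2752  0.1425] F [-0.   0.3 -1.3] op 0.0139 q [-0.57  0.4   1.54  0.    1.2  -1.77]
False
t 23.8 p [ 0.5563 -0.2746  0.1264] F [-0.   0.5 -1. ] op 0.0138 q [-0.57  0.41  1.56  0.    1.17 -1.77]
[ 0.03346242 -0.00367012  0.0016115 ]
```

View pics/sd_in.png

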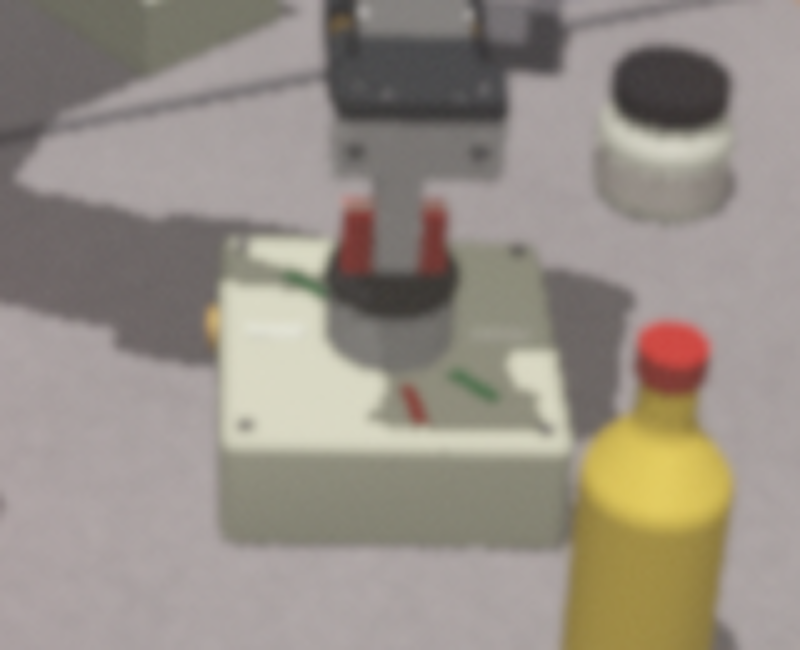

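The side view shows the flange at (390,285 in the crop) sitting on the neck, with no visible gap. I'll press lightly, release, then shut the flap.

```bash
python3 - <<'E'
from h import *; from loc import *
p=telemetry.current_ee_pos()
print(r.move_l([p[0],p[1],.121],vel=0.03,guard=8)); st()
gripper_to(0.042,30); st()
r.move_l([p[0],p[1],.28],vel=0.25)
im,cal=snap("wrist","w_seat.png"); np.save("cal_seat.npy",cal,allow_pickle=True)
print(marks("cap","wrist"))
b=bar(2.35)
gripper_to(0.028,10)
r.move_to(b+[0,0,.12],down(YAW))
snap("wrist","w_bar2.png"); print(marks("flap_handle","wrist"))
st()
E
```

```text
True
t 24.06 p [ 0.5564 -0.2747  0.1261] F [0.8 0.1 4.2] op 0.0138 q [-0.57  0.41  1.56 -0.    1.16 -1.77]
t 24.69 p [ 0.5557 -0.2742  0.1247] F [ 0.2 -0.6  1. ] op 0.042 q [-0.57  0.42  1.56 -0.    1.16 -1.77]
[([0.5581, -0.2757, 0.0758], 0.55)]
[([0.4097, 0.0909, 0.1268], 0.65), ([0.3302, 0.2312, 0.1037], 0.64), ([0.5741, 0.1473, -0.0012], 0.57)]
t 27.57 p [0.4141 0.0895 0.247 ] F [-0.2 -0.4  0.4] op 0.0279 q [ 0.05  0.03  1.76 -0.    1.34 -0.28]
```

View pics/w_seat.png

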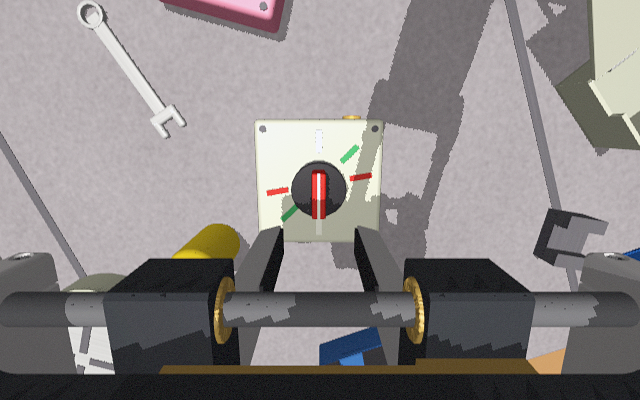

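View pics/w_bar2.png

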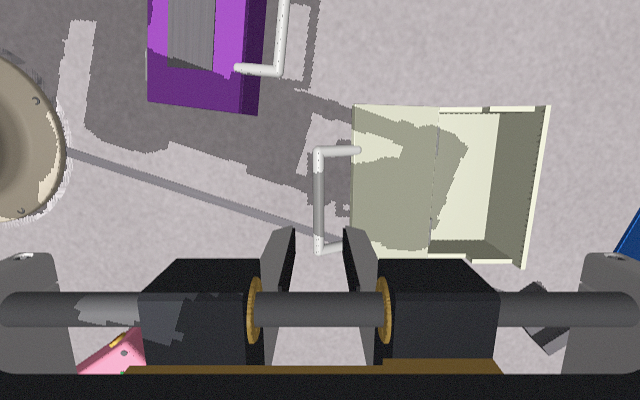

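The first picture shows the cap seated, its white line on the white slot marks. The second shows the flap still down, with the bar centred under the fingers. I'll grip the bar and shut the flap.

```bash
python3 - <<'E'
from h import *; from loc import *
off=np.array([0,0,.006]); b=bar(2.35)
print(r.move_l(b+off,vel=0.2,guard=8))
gripper_to(0.0,12); st()
for th in np.linspace(2.35,0.02,13)[1:]:
    g=r.move_l(bar(th)+off,vel=0.17,guard=20)
    print(round(th,2),g,np.round(telemetry.current_wrist_force(),1))
    if g: break
gripper_to(0.0,20)
t=np.array([np.sin(.29)*ex[0],np.sin(.29)*ex[1],-np.cos(.29)])
print(r.move_l(bar(0.0)+off+.010*t,vel=0.04,guard=14)); st()
snap("side","sd_shut.png",(270,130,400,230),5)
E
```

```text
False
t 28.72 p [0.4137 0.0899 0.1337] F [-1.9 -0.7  6.2] op 0.0095 q [ 0.05  0.13  1.96 -0.    1.05 -0.28]
2.16 False [-3.7 -2.4  3.7]
1.96 False [-6.  -2.5  7.4]
1.77 False [-3.7 -2.1  9.7]
1.57 False [-0.9  0.1  7.3]
1.38 False [-0.1 -0.4  6.4]
1.18 False [1.5 1.  5.3]
0.99 False [1.9 1.1 3.4]
0.8 False [3.  1.8 3. ]
0.6 False [2.9 1.4 2.9]
0.41 False [3.2 1.1 1. ]
0.21 False [4.3 0.2 0.6]
0.02 False [5.  1.  0.6]
True
t 32.92 p [0.6554 0.1739 0.1018] F [-1.2  0.5  2.4] op 0.0091 q [ 0.16  0.51  1.45 -0.    1.18 -0.18]
```

View pics/sd_shut.png

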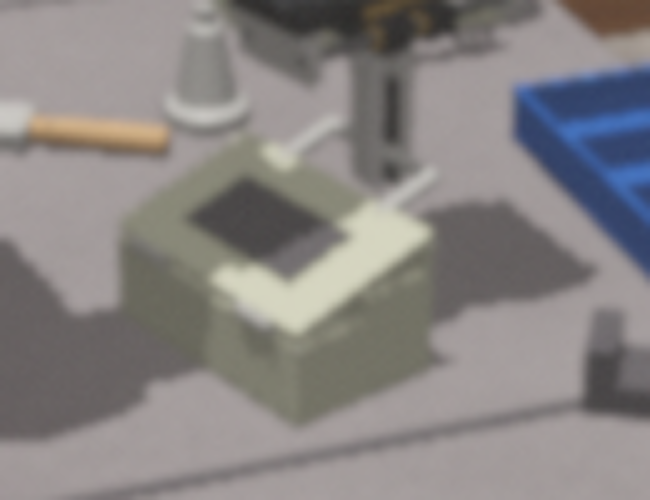

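The flap looks shut in the side crop and resisted 14 N. I'll release it, confirm, and regrip the cap.

```bash
python3 - <<'E'
from h import *; from loc import *
gripper_to(0.026,20)
p=telemetry.current_ee_pos()
r.move_l([p[0],p[1],.25],vel=0.25)
gripper_to(0.042,50)
snap("wrist","w_shut.png"); print(marks("flap_handle","wrist"))
snap("side","sd_shut2.png",(270,130,400,230),5)
psi=-.370+np.pi/2; y=np.array([np.sin(psi),-np.cos(psi)])
n=np.array([.5555,-.2743])+.0009*y
r.move_to([*n,.24],down(psi))
im,cal=snap("wrist","w_pre.png"); np.save("cal_pre.npy",cal,allow_pickle=True); st()
E
```

```text
[([0.6574, 0.1769, 0.1024], 0.9)]
t 36.55 p [ 0.5568 -0.2738  0.2401] F [ 0.3  0.3 -0.8] op 0.042 q [-0.57  0.34  1.39  0.    1.41 -1.77]
```

View pics/sd_shut2.png

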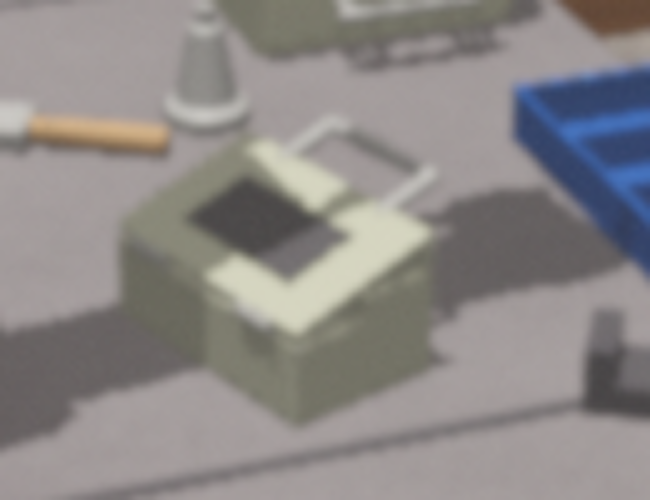

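View pics/w_shut.png

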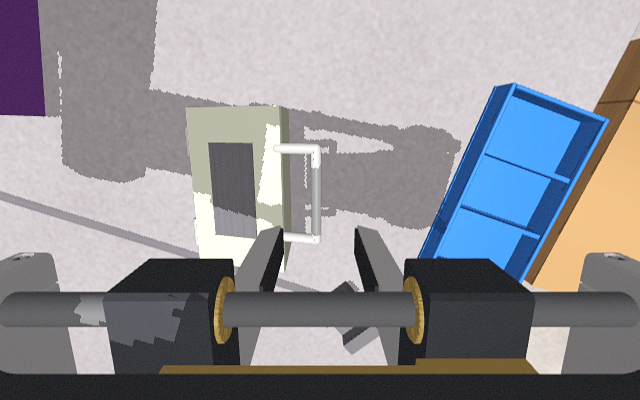

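View pics/w_pre.png

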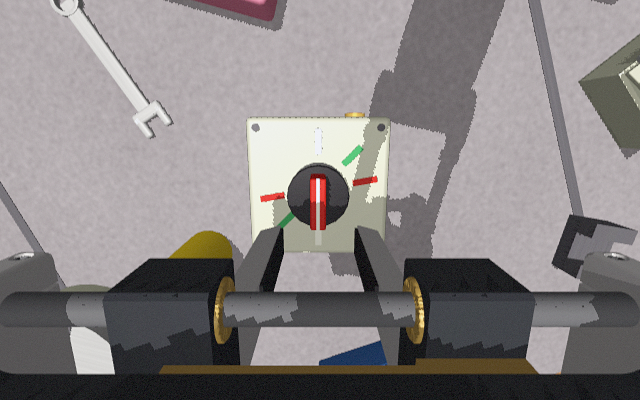

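The flap is shut and the cap line is still at rest along the white marks. I'll grip it and twist to the green marks.

```bash
python3 - <<'E'
from h import *
c=np.array([.5555,-.2743])
def pose(psi): return [*(c+.0009*np.array([np.sin(psi),-np.cos(psi)])),.1262],down(psi)
p0=-.370+np.pi/2
P,q=pose(p0); print(r.move_l(P,rot=q,vel=0.12,guard=10)); 
gripper_to(0.0,50); st(); T0=telemetry.current_torque(); print(T0)
for a in (.2,.4,.6,np.pi/4):
    P,q=pose(p0-a); r.move_l(P,rot=q,vel=0.001 if False else 0.15)
    R=R_of(telemetry.current_tool_rot())
    print(round(a,3),"meas",round(p0-np.arctan2(R[1,0],R[0,0]),3),np.round(telemetry.current_torque()-T0,3),np.round(telemetry.current_wrist_force(),1),"dq",np.round(np.abs(telemetry.current_dq()).max(),2),round(telemetry.current_t(),2))
r.hold(.3)
R=R_of(telemetry.current_tool_rot());print("meas",round(p0-np.arctan2(R[1,0],R[0,0]),3),telemetry.current_torque()-T0)
im,cal=snap("wrist","w_tw.png"); np.save("cal_tw.npy",cal,allow_pickle=True)
snap("scene","s_tw.png",(180,190,290,280),6); st()
E
```

```text
False
t 38.2 p [ 0.5564 -0.2747  0.1265] F [-0.6  0.8  1.6] op 0.0141 q [-0.57  0.41  1.56 -0.    1.17 -1.77]
[0.0226915  0.04800725 0.04102441]
0.2 meas 0.197 [ 0.111 -0.093 -0.006] [0.3 1.  1.6] dq 0.0 38.55
0.4 meas 0.396 [ 0.137 -0.213  0.003] [1.2 1.5 3.9] dq 0.01 38.9
0.6 meas 0.596 [ 0.147 -0.266 -0.001] [1.1 0.8 3.1] dq 0.01 39.25
0.785 meas 0.781 [ 0.306 -0.259 -0.004] [2.1 2.9 3.4] dq 0.01 39.58
meas 0.784 [ 0.42605922 -0.40229259  0.11546092]
t 39.98 p [ 0.5563 -0.2751  0.1265] F [2.1 2.2 5.7] op 0.014 q [-0.57  0.41  1.56  0.    1.16 -0.99]
```

View pics/w_tw.png

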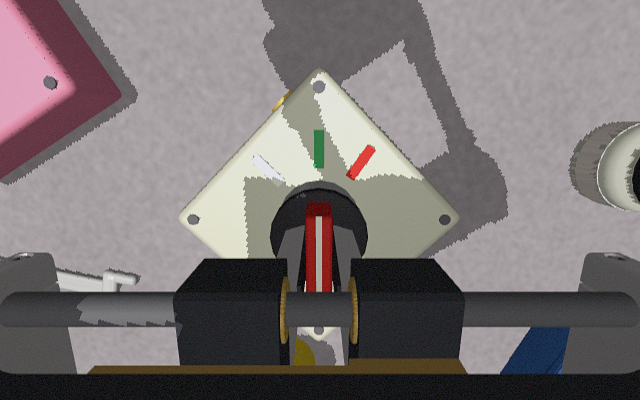

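View pics/s_tw.png

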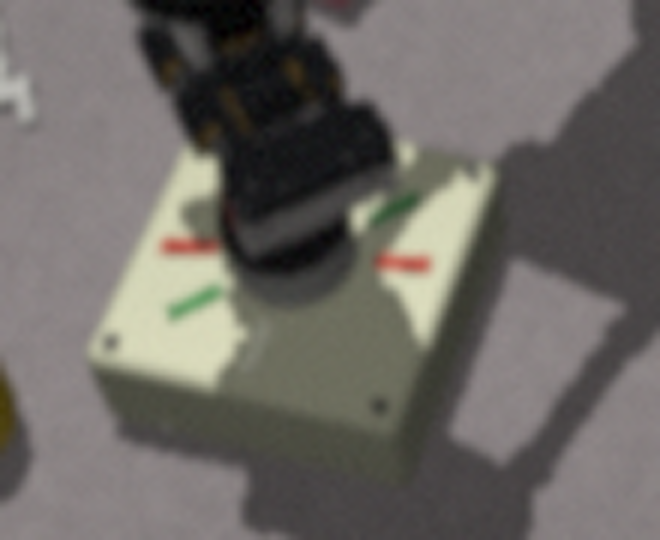

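The wrist picture shows the cap line at x≈319, in line with the green mark at (319,148) and clear of red. The spring moment reads about 0.1 N m. One last hold check before I hand in.

```bash
python3 - <<'E'
from h import *
r.hold(0.7); st(); print(telemetry.current_torque())
b,_=snap("wrist","w_fin.png"); snap("scene","s_fin.png")
def line(f):
    im=cv2.imread(f)[:,:,::-1].astype(int); c=im[205:290,300:340]; m=(c.min(2)>110); ys,xs=np.nonzero(m); return np.polyfit(ys,xs,1),len(xs)
print(line("pics/w_tw.png"),line("pics/w_fin.png"))
E
```

```text
t 40.68 p [ 0.5563 -0.275   0.1265] F [2.  2.7 4.9] op 0.0135 q [-0.57  0.41  1.56  0.    1.16 -0.99]
[ 0.38373197 -0.34020386  0.09308612]
(array([1.77591964e-03, 1.84463924e+01]), 466) (array([2.29065818e-03, 1.84144652e+01]), 466)
```

View pics/s_fin.png

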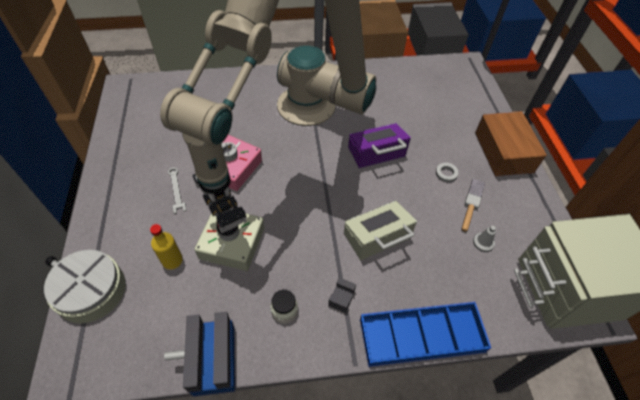

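View pics/w_fin.png

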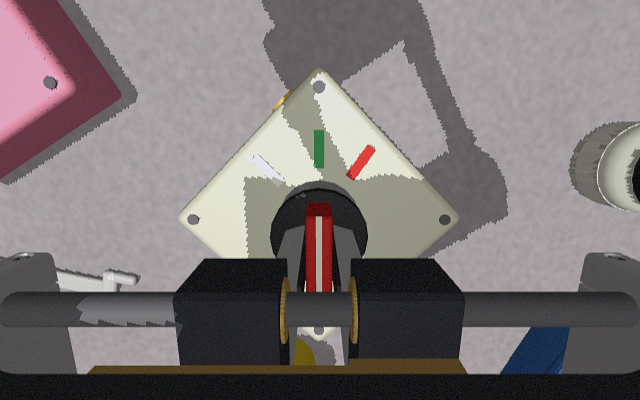

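The cap holds steady on green, the flap is shut and the bystanders have not moved. Handing in.

```bash
python3 -c "
from plant import r,telemetry
r.sign_off(); print(telemetry.current_t())"
```

```text
the job is handed in; nothing more can be done
the job is handed in; nothing more can be done
```

The job was handed in at about 41 s with the cap gripped and held on the green marks. In order: I pulled the pale locker's flap down to its stop, put the cap into the pale lube unit's neck with its lugs through the slots, shut the flap, then twisted the cap clockwise.

**Last checks:**
- **Twist:** the tool turned 0.784 rad. In the wrist picture the cap's line points at the green mark and is clear of red, and it did not drift over a 0.7 s hold. The moment about the vertical rose by about 0.1 N m, roughly what the spring should give.
- **Cap seating:** it met firm contact at the fully-in height and rested along the white marks when released.
- **Flap:** both ends of its swing were confirmed by a 14 N resistance and by pictures. I have no direct reading of the flap or collar angle.
- **Bystanders:** the last scene picture shows them all where they started.

**Doubtful readings:** some detections were spurious, for example a second "cap" at (0.756, 0.010) that I ignored. The measured moment about the vertical stayed near zero during the twist and only rose in the hold after it.

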